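# Take the quick-thread cap off a counter-rotating spindle

## Task

The grey twin-spindle gear head on the bench needs a new brush on the spindle at its torque-arm end. Pick up the spanner left lying across the two caps and lay it flat on the bench, then unscrew the steel cap at the torque-arm end - nobody noted which of the two counter-rotating spindles has the left-hand thread, so try it both ways - and lift it straight off. Finish still holding that cap in the gripper, upright and still, at least 10 cm above its seat; leave the other cap screwed on and the things round about where they are.

Things in the scene. Friction and masses are not known exactly. Their poses are not given: they have to be found in the camera images.
- gear_head: Heavy fixed grey gear head on its back, any yaw: oblong, 95 mm wide (x), 225 long (y), round ends, cover top 53 mm above the bench; hex oil plug (top 59 mm) midway. Two upright spindle noses at x = 0, y = +65 and -65 mm, each under a steel cap. The torque arm, a flat lug 16 mm high with one hole, 36 mm wide, juts from the +y end to y = 165 mm. Origin: middle of the underside, on the bench; z up.
- seat (a point): Point on the head where the underside of the cap to be removed sits: centre of the 57 mm bearing cover at the torque-arm end, 61 mm above the bench, on the spindle axis. The nose inside the cap is 20 mm high. Which of the two noses is left-hand is not visible and changes from start to start: right-hand loosens anticlockwise seen from above, left-hand clockwise.
- cap: Cap to take off: round fluted steel, 44 mm diameter, 30 high, 0.11 to 0.18 kg; origin at its underside centre, z up, top slot along x; seated, x is parallel to the head's x. A quick thread (lugs under ramps) holds it: the wrong way it stops at once (gives under 0.2 rad if forced); the right way it turns easily without rising, is free from 0.75 rad to a stop near 1.4 rad, then lifts straight off.
- spanner: Loose flat steel combination spanner, 217 x 38 x 7 mm, 0.13 kg, lying across both cap tops about along the head's y, underside 91 mm above the bench. Origin at the middle of its underside, x along it, z up. The shank round the origin is 16 mm wide, 1 to 6 mm above the origin, and free for 40 mm either way between the caps.
- other_cap: The same cap on the other spindle (y = -65 mm of the head), of the opposite hand; stays on. Origin at the centre of its underside.
- tin: Bystander: open steel tin with bolts, 67 mm diameter, 58 mm high; origin at the centre of its underside.
- brush: Bystander: flat chip brush with wooden handle, 226 x 48 x 13 mm, lying on the bench left of the head, x along its length; origin at the middle of its underside.
- screwdriver: Bystander: screwdriver, 187 mm long, lying on the bench right of the head, x along its length; origin at the middle of its underside.
- oilcan: Bystander: pump oil can with thin spout, 65 x 86 mm, 174 mm high, behind the head; origin at the centre of its underside.
Not all that is in view belongs to the job. Leave any pink look-alike of the other_cap alone. What is shaped like the cap but brown is not meant.

How it is judged:
By the outcome, as a careful person would: the job done as asked, in the order asked, and still so for the second after the job is handed in, while the arm keeps its last pose, push and grip.
It also fails if it takes over 53 s, if anything falls off the work surface, if the arm or the gripper's body presses on something with over 40 N, if the wrist force passes 120 N, or if a joint passes its speed limit or range.

## Robot

A 7-joint arm with a two-finger parallel gripper is mounted at the origin on a cart in front of the work surface, level with it; the furniture and walls round the work are solid. World frame = base frame: x ahead of the robot, y to its left, z up, the work surface at z = 0. Lengths are in mm, angles in rad, forces in N, time in s.
With the tool pointing down it reaches from about 400 to 900 mm from the base axis. Payload 5.6 kg.
Tool frame: the origin (TCP) lies midway between the tips of the shut fingers; the grasp point (between the pads) lies 19 mm behind it; z points along the fingers, y is the line along which they close (so a half turn about z gives the same grasp; the last joint's range is limited). The gripper opens to 92 mm and grips with 3 to 60 N. Pads are 20 mm wide; open, the fingers measure 128 mm over their backs; the gripper's body (75 mm by 189 mm) begins 69 mm behind the grasp point.
Start: joints at [1.18, 0.468, -0.012, 1.603, 0.006, 1.071, -0.056], TCP at [221.499, -611.103, 214.592] pointing down, gripper open.
Joint ranges: [-2.53, 2.53], [-0.31, 2.02], [-1.57, 1.55], [0.28, 2.44], [-1.29, 4.43], [0.15, 1.84], [-2.92, 2.92]. Speed limits (rad/s): [2.57, 2.57, 3.14, 3.14, 3.14, 3.14, 3.14].

## Interface

Orientations are given as a rotation vector (axis times angle).
In Python, from cell import robot, grip, kin, viewer gives the robot as it stands. Calls block until the motion is done:
- robot.movep(position, orientation): joint-space move of the TCP to a pose.
- robot.servo_line(position, feed=150, rotation=None): straight line of the TCP; rotation=None keeps the orientation; feed is the mean speed in mm/s.
- robot.goto_joints(angles): joint-space move.
- grip(opening, newtons=None): opening from 0.0 (shut) to 1.0 (fully open); newtons is the grip in N (None keeps the last); returns when the fingers have stopped.
- robot.hold(seconds).
- kin.ik(position, orientation): joint angles nearest the present ones, or None.
- robot.observe(): the state.
- viewer.read_camera(name): name is "scene" or "side" or "wrist"; returns the picture (480x640x3 uint8, red, green, blue); there is no depth.
- viewer.camera_info(name): a dict with "camera_matrix" (3x3 intrinsics, pixels), "k1" (the pictures are not rectified: a ray, as slopes to the right and down, at radius r is drawn at 1 + k1 r^2 times it, then the intrinsics apply), "R" (3x3) and "t" (3): a world point X has camera coordinates R X + t. Camera axes: x right, y down, z forward; pixel columns grow to the right and rows downward; lengths in mm; the calibration is good to about 2 mm. A picture is of the moment at which its call begins: read the wrist's pose just before it. camera_info takes no time and is no camera call; for the wrist camera it gives the pose at the moment of the call.
A pose or a line that the arm cannot do raises robot.IKError and nothing moves.
- robot.job_done(): hands the job in; it is judged then, once.
Trained networks look in the newest picture that a camera, given by its name, has taken for a name from the list of things; names that differ only in an ending like _2 or _b are one class to them, and where a whole thing is asked for, a point or a joint stands for the part that bears it (a point fixed in the world has none). Each returns a list of dicts, best first, with "confidence" (0 to 1); they miss things now and then, are a little off and sometimes report something else, mostly with a low value. They report only what shows in the picture. A call takes as long as a camera call. They do not tell look-alikes from the thing itself.
- viewer.silhouettes(name, camera): "mask" (480x640 bool, what is visible of it).
- viewer.pinpoint(name, camera): "at" ([x, y, z] in mm, in the coordinates of the camera as it stood for that picture, good to about 4 mm: a listed point, or the origin of a listed thing).
The state is a dict: "t": time; "joints": joint angles; "joint_velocities": joint speeds; "joint_torque": joint torques, N m; "tcp_pos": TCP position; "tcp_rot": TCP orientation; "contact_force": force on the tool from outside, world axes, zero at the start; "wrist_torque": the same for the moment, N m; "grip_width": opening from 0.0 (shut) to 1.0 (fully open); "grip_force": force on a finger pad.
Only numpy, scipy, OpenCV 4.12 (cv2) and the standard library are available. Lean on these libraries where they do the work, as an engineer would, in place of code of your own. Each camera call takes 0.05 s, during which the arm holds its last target. There are 200 camera calls.

## Working session

There is one attempt and no reset: what is moved stays moved. The work goes in short steps, each a Python script; the robot and the scene stay as the last script left them, time stands still between calls to the robot, and variables do not carry over. Pictures are saved under pics/ and viewed, at most 10 in all, crops included, and the job is handed in when it is done.

```bash
ls; mkdir -p pics
cat > h.py <<'E'
import numpy as np, cv2
from cell import robot, grip, kin, viewer
from scipy.spatial.transform import Rotation as Rn
def world(cam,at,info=None):
    i=info or viewer.camera_info(cam); return np.array(i["R"]).T@(np.array(at)-np.array(i["t"]))
def pix(info,X):
    c=np.array(info["R"])@np.array(X,float)+np.array(info["t"]); s=c[:2]/c[2]; s=s*(1+info["k1"]*(s@s))
    return (np.array(info["camera_matrix"])@[s[0],s[1],1])[:2]
def backproj(info,uv,z):
    K=np.array(info["camera_matrix"]); d=np.linalg.solve(K,[uv[0],uv[1],1])[:2]; s=d.copy()
    for _ in range(20): s=d/(1+info["k1"]*(s@s))
    R=np.array(info["R"]); r=R.T@[s[0],s[1],1]; o=-R.T@np.array(info["t"]); return o+r*(z-o[2])/r[2]
def down(a):  # tool z down, tool y (closing line) at world angle a
    y=np.array([np.cos(a),np.sin(a),0]); z=np.array([0,0,-1.]); x=np.cross(y,z)
    return Rn.from_matrix(np.c_[x,y,z]).as_rotvec()
def save(cam,name):
    im=viewer.read_camera(cam); cv2.imwrite("pics/"+name,im[:,:,::-1]); return im
E
python3 - <<'E'
from h import *
for cam in ["scene","side"]:
    save(cam,cam+"0.png")
    for n in ["gear_head","seat","cap","spanner","tin","brush","screwdriver","oilcan"]:
        try:
            for d in viewer.pinpoint(n,cam)[:4]:
                w=world(cam,d["at"]); print(cam,n,round(d["confidence"],2),w.round(0),pix(viewer.camera_info(cam),w).round(0))
        except Exception as e: print(cam,n,e)
o=robot.observe(); print(o["t"],o["tcp_pos"],o["tcp_rot"],o["contact_force"])
E
```

```text
pics
scene gear_head 0.66 [547. -53.   1.] [360. 272.]
scene gear_head 0.47 [717. 280.   2.] [195. 289.]
scene seat 0.81 [ 502. -105.   67.] [391. 250.]
scene cap 0.96 [382. -32.   1.] [402. 314.]
scene cap 0.73 [ 505. -105.   66.] [390. 250.]
scene cap 0.67 [ 520. -392.   -1.] [466. 231.]
scene tin 0.86 [717. 281.   2.] [195. 289.]
scene brush 0.85 [576. 396.   3.] [171. 347.]
scene brush 0.66 [550. -56.   2.] [360. 271.]
scene brush 0.22 [ 519. -391.    1.] [467. 231.]
scene screwdriver 0.78 [ 519. -392.    2.] [467. 230.]
scene oilcan 0.88 [781.  -1.   3.] [286. 235.]
side gear_head 0.66 [546. -58.  -7.] [338. 273.]
side gear_head 0.36 [575. 399.  -3.] [251. 355.]
side gear_head 0.17 [ 507. -103.   59.] [355. 248.]
side seat 0.84 [ 506. -105.   58.] [356. 248.]
side cap 0.64 [ 502. -107.   62.] [358. 247.]
side cap 0.61 [382. -35.   0.] [389. 284.]
side spanner 0.51 [545. -59.  94.] [338. 241.]
side spanner 0.25 [780.   0.  -4.] [258. 266.]
side tin 0.74 [720. 284.  -4.] [224. 317.]
side brush 0.92 [573. 398.  -4.] [252. 355.]
side screwdriver 0.73 [ 517. -388.    1.] [381. 231.]
side screwdriver 0.38 [577. 397.  -3.] [250. 354.]
side oilcan 0.88 [784.   1.  -2.] [257. 266.]
side oilcan 0.69 [ 508. -105.   61.] [356. 247.]
side oilcan 0.22 [ 505. -107.   61.] [357. 247.]
0.9 [ 221.52293392 -611.11130092  214.62222917] [ 3.09414427e+00  5.43449000e-01 -7.74315134e-06] [0.62297922 0.50672541 0.13858457]
```

View crops.

Run:
```python
import cv2,numpy as np
a=cv2.imread("pics/scene0.png");b=cv2.imread("pics/side0.png")
A=cv2.resize(a[190:350,280:480],None,fx=2,fy=2,interpolation=3) if 0 else cv2.resize(a[200:340,300:500],(800,560))
cv2.imwrite("pics/scrop.png",A);cv2.imwrite("pics/dcrop.png",cv2.resize(b[190:330,270:470],(800,560)))
```

```text
(no output)
```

View pics/scene0.png

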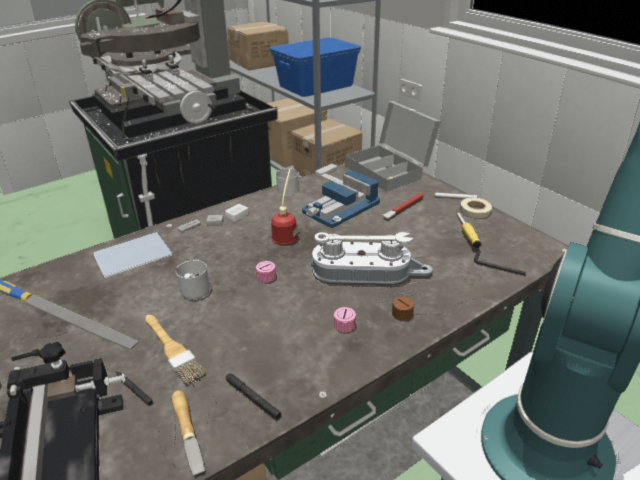

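View pics/scrop.png

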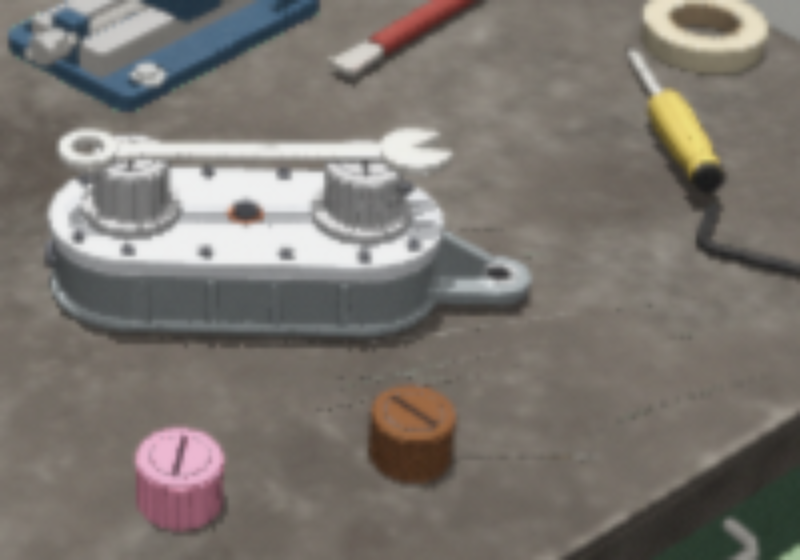

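View pics/dcrop.png

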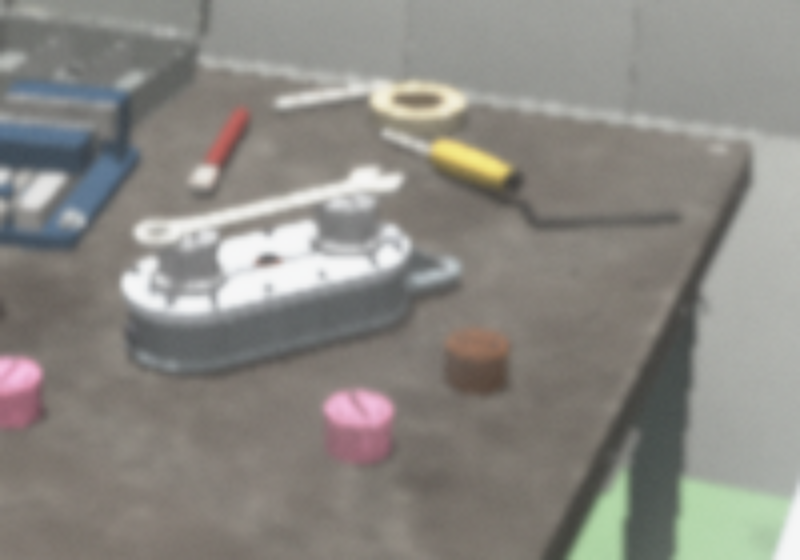

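The cap meant is the steel one under the spanner's jaw at (391,245), at the lug end. The brown cap at (403,307) and the pink ones at (344,320) and (265,271) are decoys. The lug is on the right at (425,270), and the enlarged crop confirms this.

Run:
```python
from h import *
i=viewer.camera_info("scene")
for n,uv in dict(pinkL=(265,278),pinkF=(344,328),brown=(403,315),red_tool=(403,206),black_handle=(253,395),washer=(323,394),vise=(340,205)).items(): print(n,backproj(i,uv,0).round())
for X in [(480,150,0),(450,150,0),(470,180,0)]: print(X,pix(i,X).round())
y=np.array([-42,-49]);a=np.arctan2(*y[::-1]);print("head y ang",a)
for s in (np.pi/2,-np.pi/2):
    for nm,p in dict(span=(547,-56,330),low=(547,-56,92),cap=(505,-105,65)).items():
        q=kin.ik(p,down(a+s)); print(nm,s,None if q is None else np.round(q,2))
s=np.pi/2 
q=kin.ik((547,-56,330),down(a+s)); q2=kin.ik((547,-56,330),down(a-s))
b=min((q,q2),key=lambda q:9 if q is None else abs(q[6])); print(b)
robot.goto_joints(b)
info=viewer.camera_info("wrist"); im=save("wrist","w1.png")
o=robot.observe();print(o["t"],o["tcp_pos"],np.round(o["joints"],2))
for n in ["spanner","cap","gear_head","seat"]:
    for d in viewer.pinpoint(n,"wrist")[:3]:
        w=world("wrist",d["at"],info);print(n,round(d["confidence"],2),w.round(1),pix(info,w).round())
```

```text
pinkL [660. 133.   0.]
pinkF [421.  90.   0.]
brown [378. -33.   0.]
red_tool [ 715. -347.    0.]
black_handle [380. 324.   0.]
washer [309. 223.  -0.]
vise [ 825. -208.    0.]
(480, 150, 0) [303. 324.]
(450, 150, 0) [311. 332.]
(470, 180, 0) [293. 333.]
head y ang -2.279422598922567
span 1.5707963267948966 [ 0.49  0.25 -0.54  1.68  0.13  1.25 -0.79]
low 1.5707963267948966 [ 0.39  0.51 -0.44  1.92  0.3   0.77 -0.93]
cap 1.5707963267948966 [ 0.46  0.5  -0.4   2.02  0.3   0.68 -0.83]
span -1.5707963267948966 [ 0.98  0.52 -1.3   1.66  0.51  1.37  2.04]
low -1.5707963267948966 [ 0.93  0.98 -1.33  1.89  1.04  1.2   1.65]
cap -1.5707963267948966 [ 1.06  1.   -1.33  1.98  1.1   1.16  1.68]
[ 0.48952919  0.25014197 -0.53786144  1.68058151  0.13413558  1.24774117
 -0.7859681 ]
3.2833 [546.92860442 -57.30664277 329.67607015] [ 0.49  0.25 -0.54  1.68  0.13  1.25 -0.79]
spanner 0.61 [543.1 -55.1  84.1] [314. 210.]
cap 0.92 [384.  -35.    1.5] [227. 257.]
cap 0.63 [ 508.4 -103.    59.1] [318. 250.]
gear_head 0.96 [545.9 -58.7  -2.6] [318. 199.]
seat 0.62 [ 508.4 -103.3   63. ] [318. 252.]
```

View pics/w1.png

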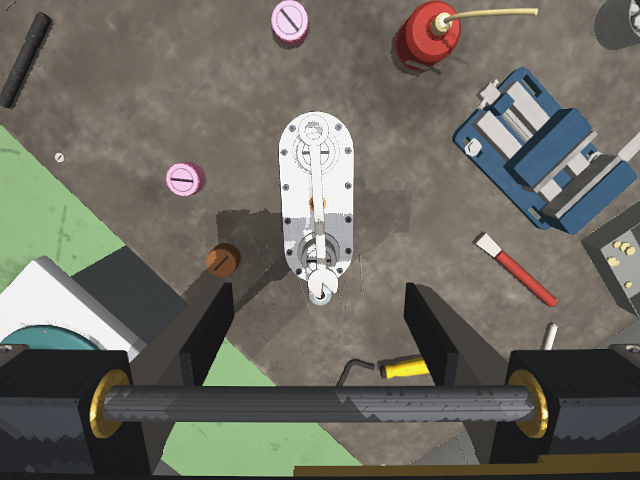

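The wrist view shows the spanner along the head, with its ring at (314,130), its jaw at (321,290) and its shank at about (317,200). The decoys are clear of it, and the bench between the pink caps and the tin is free. Next I'll refine the pose with masks.

Run:
```python
from h import *
info=viewer.camera_info("wrist"); im=viewer.read_camera("wrist")
for n,z in (("spanner",97),("gear_head",53),("cap",91)):
    for d in viewer.silhouettes(n,"wrist")[:3]:
        m=d["mask"].astype(np.uint8); c=max(cv2.findContours(m,0,2)[0],key=cv2.contourArea)
        P=np.array([backproj(info,p[0],z)[:2] for p in c],np.float32); r=cv2.minAreaRect(P); b=cv2.boxPoints(r)
        e=max(b[1]-b[0],b[2]-b[1],key=np.linalg.norm); print(n,round(d["confidence"],2),m.sum(),np.round(r[0],1),np.round(r[1],1),"ang",np.arctan2(e[1],e[0])%np.pi)
for uv in ((314,130),(321,285)): print(backproj(info,uv,97).round(1))
print("shank edges"); g=im[:,:,:].astype(int).sum(2)
for v in (185,230): print(v,g[v,300:336])
crop=cv2.resize(im[100:310,255:375],(460,805))[:600] if 0 else cv2.resize(im[105:310,220:420],(585,600))
cv2.imwrite("pics/w1c.png",crop[:,:,::-1])
for s in [(545,-57),(505,-105)]: print(pix(info,(*s,91)))
```

```text
spanner 0.79 2225 [548.6 -58. ] [215.2  36.4] ang 0.9021742
gear_head 0.57 7662 [549.6 -52. ] [218.5  92.3] ang 0.8903664
cap 0.91 633 [501.8 -93.3] [43.2 18.6] ang 0.8480339
cap 0.85 895 [416.6 -27.2] [48.3 35.8] ang 0.07273357
[603.6  15.9  97. ]
[ 489.6 -129.4   97. ]
shank edges
185 [729 729 729 729 729 729 729 729 731 674 691 711 563 731 732 729 729 729
 729 729 729 731 655 733 729 729 729 729 729 729 729 729 729 729 729 729]
230 [522 518 518 758 588 750 588 749 606 751 593 593 605 527 543 373 422 451
 471 476 485 472 466 440 403 460 530 528 520 521 521 537 536 518 525 528]
[316.86228483 212.46237712]
[317.63946022 261.88365485]
```

View pics/w1c.png

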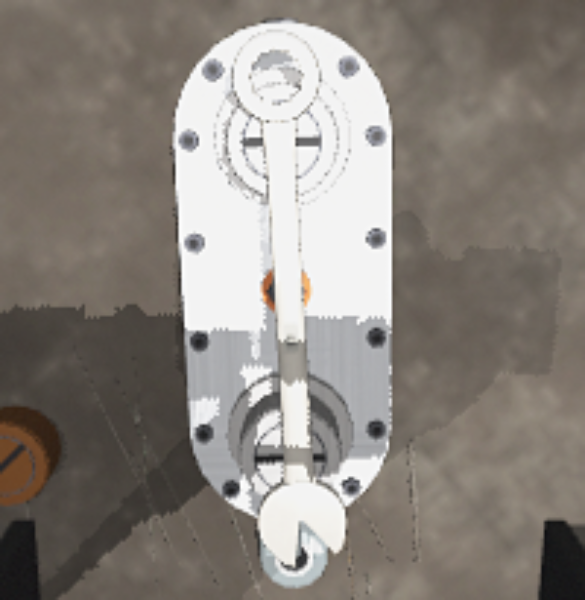

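Run:
```python
from h import *
info=viewer.camera_info("wrist"); k=200/585
A=backproj(info,(220+285*k,105+457*k),91);B=backproj(info,(220+282*k,105+141*k),91);S=backproj(info,(220+288*k,105+290*k),97)
print("cap",A.round(1),"other",B.round(1),np.linalg.norm(A-B),"ang",np.arctan2(*(A-B)[1::-1]),"mid",((A+B)/2).round(1),"shank",S.round(1))
c=np.array([547.5,-58.5]); r=down(.90-np.pi/2)
robot.movep((*c,140),r); robot.servo_line((*c,91.8),80)
print(robot.observe()["tcp_pos"],robot.observe()["contact_force"])
grip(0.0,30); robot.hold(.1); o=robot.observe(); f0=o["contact_force"]; print(o["grip_width"],o["grip_force"],o["tcp_pos"],f0)
robot.servo_line((*c,150),100); robot.hold(.2); o=robot.observe(); print(o["t"],o["contact_force"],o["wrist_torque"],o["grip_width"])
save("wrist","w2.png")
```

```text
cap [ 505.4 -103.8   91. ] other [589.3  -4.3  91. ] 130.09253947866446 ang -2.2708171000447783 mid [547.3 -54.1  91. ] shank [553.7 -49.4  97. ]
[547.6833113  -58.36623114  91.75467185] [-0.04526852  0.62571559  0.41516252]
0.15968179232033672 29.994793832302094 [547.42591213 -58.42954015  91.76592628] [ 0.20119894 -0.11084087 -0.08796601]
7.3917 [ 0.5700832  -0.16870999 -0.17549093] [-0.02676732 -0.06582108 -0.03721989] 0.163048808532507
```

View pics/w2.png

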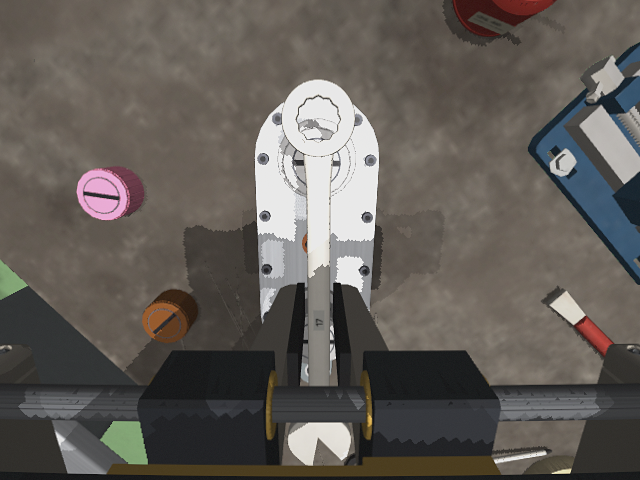

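The spanner is held: its ring at (318,118) has grown and stands clear of the cap. Now I'll lay it on the free bench.

Run:
```python
from h import *
p=np.array([530,180]); r=down(0.0)
robot.movep((*p,140),r); robot.servo_line((*p,12),110); robot.hold(.15)
f0=np.array(robot.observe()["contact_force"])
for z in np.arange(8,-0.1,-1.0):
    robot.servo_line((*p,z),25); o=robot.observe(); f=np.array(o["contact_force"])-f0
    if f[2]>2.5: break
print(z,o["tcp_pos"],f)
save("side","s2.png"); g=o["grip_width"]
grip(.35); robot.hold(.2); print(robot.observe()["grip_width"])
robot.servo_line((*p,150),130); save("wrist","w3.png"); o=robot.observe();print(o["t"],o["tcp_pos"])
grip(.75)
```

```text
0.0 [530.07366329 180.01547629   0.74613934] [-1.98865515 -1.42861664  7.48014462]
0.35010912175089853
14.2083 [529.40673292 179.73923496 149.08736729]
```

View pics/w3.png

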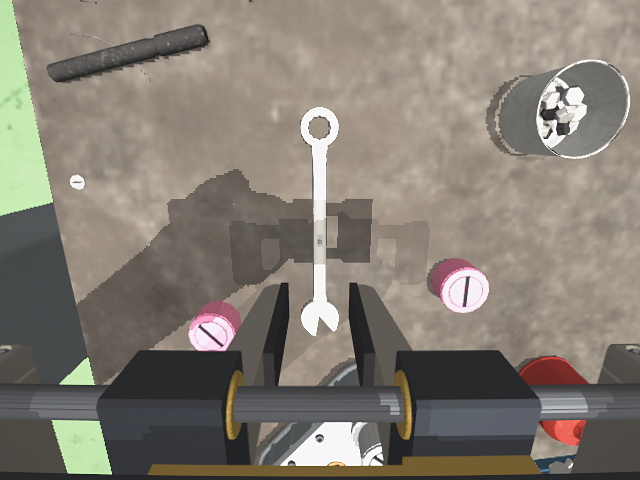

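The spanner lies flat at (320,125)–(320,330), with nothing disturbed. Now the cap.

```bash
cat >> h.py <<'E'
def plan(c,z,a):
    return kin.ik((*c,z),down(a))
E
python3 - <<'E'
from h import *
c=(505.4,-103.8)
for a in np.arange(-3.0,1.6,.3):
    q=kin.ik((*c,66),down(a)); print(round(a,2),None if q is None else np.round(q,2))
robot.movep((*c,215),down(-.70)); robot.hold(.1)
info=viewer.camera_info("wrist"); im=viewer.read_camera("wrist")
for d in viewer.pinpoint("cap","wrist")[:3]: print(world("wrist",d["at"],info).round(1),d["confidence"])
for d in viewer.silhouettes("cap","wrist")[:3]:
    m=d["mask"].astype(np.uint8); k=max(cv2.findContours(m,0,2)[0],key=cv2.contourArea); print(cv2.minEnclosingCircle(k),m.sum(),d["confidence"])
u,v=pix(info,(*c,91)).round().astype(int); print(u,v)
v0=max(v-75,0);u0=u-100
cv2.imwrite("pics/w4c.png",cv2.resize(im[v0:v0+150,u0:u0+200],(800,600))[:,:,::-1]); print(u0,v0,robot.observe()["t"])
np.save("i.npy",info,allow_pickle=True)
E
```

```text
-3.0 [ 0.1   0.46  0.04  2.04 -0.03  0.65 -2.83]
-2.7 [ 0.15  0.46 -0.02  2.04  0.02  0.65 -2.58]
-2.4 [ 0.21  0.46 -0.09  2.03  0.07  0.65 -2.32]
-2.1 [ 0.26  0.47 -0.15  2.03  0.11  0.65 -2.06]
-1.8 [ 0.32  0.47 -0.22  2.02  0.16  0.66 -1.81]
-1.5 [ 0.37  0.48 -0.29  2.02  0.22  0.67 -1.55]
-1.2 [ 0.43  0.49 -0.36  2.02  0.27  0.68 -1.3 ]
-0.9 [ 0.48  0.5  -0.42  2.01  0.31  0.69 -1.04]
-0.6 [ 0.53  0.52 -0.48  2.01  0.36  0.7  -0.78]
-0.3 [ 0.57  0.53 -0.54  2.01  0.41  0.71 -0.52]
-0.0 [ 0.62  0.55 -0.6   2.01  0.46  0.72 -0.26]
0.3 [ 0.66  0.56 -0.66  2.    0.51  0.74 -0.  ]
0.6 [ 0.71  0.59 -0.72  2.    0.56  0.76  0.25]
0.9 [ 0.76  0.61 -0.79  2.    0.62  0.78  0.51]
1.2 [ 0.81  0.64 -0.85  1.99  0.67  0.81  0.76]
1.5 [ 0.85  0.68 -0.92  1.99  0.73  0.84  1.02]
[383.3 -32.8   3.5] 0.95
[ 508.6 -104.    57.5] 0.63
((321.0, 235.02830505371094), 27.48698616027832) 2146 0.82
((193.25, 241.625), 23.440515518188477) 1549 0.8
319 240
219 165 16.275
```

View pics/w4c.png

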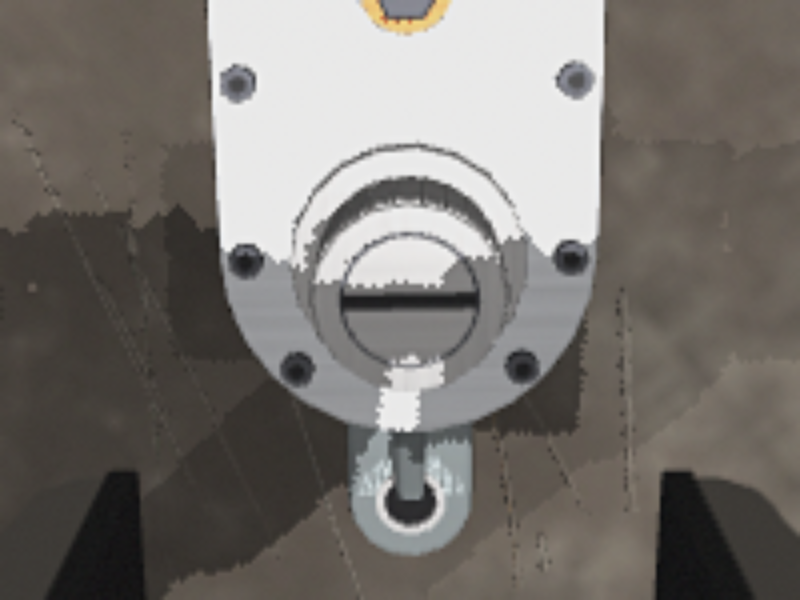

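The cap's slot centre is at (321.5,239.8) in the full wrist picture, about 2 px from the prediction.

Run:
```python
from h import *
info=np.load("i.npy",allow_pickle=True).item()
c=backproj(info,(321.5,239.75),91)[:2]; print(c)
np.save("c.npy",c); a0=-.70
robot.movep((*c,120),down(a0)); robot.servo_line((*c,66),80)
f0=robot.observe()["contact_force"]
grip(0,40); robot.hold(.15); o=robot.observe(); t0=np.array(o["wrist_torque"]); print(o["grip_width"],o["grip_force"],np.array(o["contact_force"])-f0,t0,o["tcp_pos"])
for d in (.05,.10,.05,0,-.05,-.10,0):
    robot.movep((*c,66),down(a0+d)); robot.hold(.1); o=robot.observe()
    print(d,(np.array(o["wrist_torque"])-t0).round(3),np.round(o["contact_force"],1),np.round(o["joints"][6],3),round(o["t"],2))
```

```text
[ 507.2056774  -105.28333282]
0.47128352012227787 40.0014027999714 [-2.94665303  2.00781081  6.23555686] [ 0.43444814  0.88938963 -0.01862339] [ 506.57189543 -104.92910298   66.20309147]
0.05 [ 0.033 -0.153  0.085] [-2.8  1.9  5.3] -0.838 18.57
0.1 [ 0.173 -0.323  0.071] [-2.   1.9  5.1] -0.797 18.92
0.05 [ 0.007 -0.138 -0.082] [-2.1  1.9  5.8] -0.839 19.27
0 [-0.015 -0.125  0.013] [-2.4  0.9  5.8] -0.88 19.62
-0.05 [0.054 0.027 0.309] [-3.9  0.4  6.7] -0.922 19.97
-0.1 [0.004 0.168 0.603] [-3.2  1.7  6.9] -0.963 20.32
0 [-0.018 -0.16   0.13 ] [-3.   1.8  6. ] -0.88 20.67
```

Anticlockwise (+) turns freely and clockwise builds torque, so this spindle is right-hand. I'll unscrew it anticlockwise.

Run:
```python
from h import *
c=np.load("c.npy"); a0=-.70
o=robot.observe(); t0=np.array(o["wrist_torque"])
for d in np.arange(.15,1.09,.155):
    robot.movep((*c,66),down(a0+d)); o=robot.observe(); print(round(d,2),(np.array(o["wrist_torque"])-t0).round(2),np.round(o["contact_force"],1),round(o["t"],2))
R=down(a0+d)
for z in (68,71):
    robot.servo_line((*c,z),30); robot.hold(.1); o=robot.observe(); print(z,o["tcp_pos"],np.round(o["contact_force"],1),o["grip_width"])
save("wrist","w5.png")
```

```text
0.15 [ 0.23 -0.08 -0.04] [-2.8  2.3  7.5] 20.92
0.3 [ 0.21  0.02 -0.09] [-3.1  3.3  6.9] 21.17
0.46 [ 0.18  0.11 -0.08] [-3.5  2.4  7. ] 21.42
0.62 [ 0.05  0.16 -0.06] [-4.3  1.4  7.7] 21.67
0.77 [-0.13  0.15 -0.08] [-4.1  1.1  7.6] 21.92
0.92 [-0.25  0.03 -0.1 ] [-3.6  2.1  6.1] 22.17
1.08 [-0.37 -0.07 -0.  ] [-3.7  0.2  6.1] 22.42
68 [ 507.05310088 -105.55730313   67.71735775] [-0.7 -1.2 -0.3] 0.4727901013856725
71 [ 507.10822942 -105.47379591   71.04011433] [-2.1 -0.4 -0.4] 0.4709423432271235
```

Run:
```python
from h import *
c=np.load("c.npy")
robot.servo_line((*c,100),50); robot.servo_line((*c,205),80); robot.hold(.5); o=robot.observe()
print(o["t"],o["tcp_pos"],np.round(o["contact_force"],1),o["grip_width"],o["grip_force"])
a=save("wrist","w6.png"); b=save("scene","s6.png")
cv2.imwrite("pics/fin.png",np.hstack([cv2.resize(a,(400,300)),cv2.resize(b[150:330,270:510],(400,300))])[:,:,::-1])
```

```text
25.8583 [ 507.19966711 -105.26606873  204.9790231 ] [-0.2 -0.1 -1.8] 0.46771250669062503 39.99790888046846
```

View pics/fin.png

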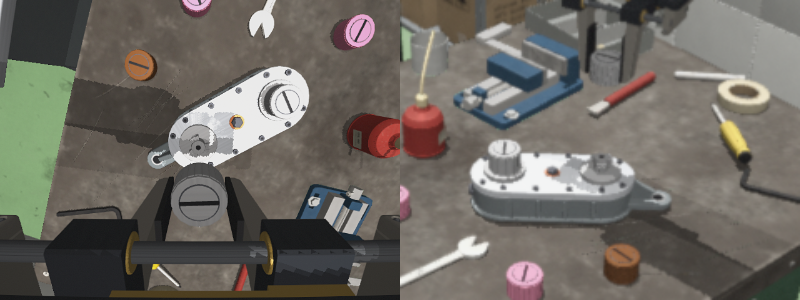

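The cap is held upright in the gripper (wrist view, left half, about (200,200)). The nose at the lug end is bare, the other cap is still on, and the spanner lies flat on the bench.

```bash
python3 -c "
from h import *
print(robot.job_done())"
```

```text
the job is handed in; nothing more can be done
None
```

The spanner lies flat on the bench, and the torque-arm cap, which unscrewed anticlockwise (right-hand thread), is held upright in the gripper about 139 mm above its seat; the other cap stayed on, and the job was handed in at about 26 s of the 53 s allowed.

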